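Stop the disc sander and tip up its counterweighted guard

ROBOT

A 7-joint arm with a two-finger parallel gripper is mounted at the origin on the work surface. World frame = base frame: x ahead of the robot, y to its left, z up, the work surface at z = 0. Lengths are in m, angles in rad, forces in N, time in s.
With the tool pointing down it reaches from about 0.425 to 0.925 m from the base axis. Payload 6.8 kg.
Tool frame: the origin (TCP) lies midway between the tips of the shut fingers; the grasp point (between the pads) lies 19 mm behind it; x points along the fingers, y is the direction in which the jaws open and shut, and the axes are right-handed (so a half turn about x gives the same grasp; the last joint's range is limited). The gripper opens to 85 mm and grips with 20 to 120 N. Pads are 22 mm wide; open, the fingers measure 114 mm over their backs; the gripper's body (76 mm by 85 mm) begins 54 mm behind the grasp point. The pads swing forward as they close: fully open they stand 13 mm farther back than shut.
Start: joints at [-1.393, 0.477, 0.022, 1.555, -0.011, 1.109, -0.083], TCP at [0.19, 0.648, 0.231] pointing down, gripper open.
Joint ranges: [-2.96, 2.96], [-0.34, 2.1], [-1.41, 1.46], [0.24, 2.44], [-1.37, 4.51], [0.17, 1.92], [-2.96, 2.96]. Speed limits (rad/s): [2.39, 2.39, 3.14, 3.14, 3.14, 3.14, 3.14].

INTERFACE

Orientations are given as a rotation vector (axis times angle).
In Python, from bench import r, viewer, nets gives the robot as it stands.
- The arm moves only by the shell command python3 -m pendant 'ROWS' [FORCE]. ROWS is JSON, one flat list of numbers, 5 for each row, row after row: the finger opening in mm, from 0 to 85.4, then the shift along the tool's x, y, z in mm, then the turn about the tool's x in rad. A call has 1 to 20 rows; each row shifts and turns the commanded pose from where the row before left it, along the tool's axes as they then stand; what a row does not reach is not made up. A row lasts 1/8 s, in which the tool goes at most 62.5 mm and 10.7 degrees, less where a joint would pass 70% of its speed; a pose out of reach is approached as far as the arm can. A call with a gripper value outside its range is refused whole. The fingers move at their own pace and stop on an object; FORCE is the grip in N (left out, the last holds). Time passes only in rows, so rows that do not move let the fingers close. It gives the time, the measured TCP pose, the force and the opening at its end, in the units of the state.
- r.get_obs(): the state, without advancing time (a new reading comes with each control period).
- viewer.grab_frame(name): name is "scene" or "top" or "wrist"; returns (picture, depth): 480x640x3 uint8, red, green, blue; 480x640 float32, m along the optical axis (not along the pixel's ray), 0 where there is no reading.
- viewer.calibration(name): a dict with "mtx" (3x3 intrinsics, pixels), "distortion" ([k1, k2, p1, p2, k3] as OpenCV has them; the pictures are not rectified), "world_to_cam" (4x4, takes a point from world to camera coordinates). Camera axes: x right, y up, looking along -z (the intrinsics and any distortion apply to the point x, -y, -z); pixel columns grow to the right and rows downward; lengths in m; the calibration is good to about 2 mm. A picture is of the moment at which its call begins: read the wrist's pose just before it. calibration takes no time and is no camera call; for the wrist camera it gives the pose at the moment of the call.
- r.hand_in(): hands the job in, once; it reports no verdict.
Trained networks look in the newest picture that a camera, given by its name, has taken for a name from the list of things; names that differ only in an ending like _2 or _b are one class to them, and where a whole thing is asked for, a point or a joint stands for the part that bears it (a point fixed in the world has none). Each returns a list of dicts, best first, with "score" (0 to 1); they miss things now and then, are a little off and sometimes report something else, mostly with a low value. They report only what shows in the picture. A call takes as long as a camera call. They do not tell look-alikes from the thing itself.
- nets.look_for(name, camera): "location" ([x, y, z] in m, in world coordinates, good to about 4 mm: the middle of the surface that is visible of it).
- nets.silhouettes(name, camera): "mask" (480x640 bool, what is visible of it).
The state is a dict: "clock": time; "joints": joint angles; "qvel": joint speeds; "tau": joint torques, N m; "tcp_pos": TCP position; "orientation": TCP orientation; "contact_force": force on the tool from outside, world axes, zero at the start; "moment": the same for the moment, N m; "grip_width": finger opening in m.
Only numpy, scipy, OpenCV 4.12 (cv2) and the standard library are available. Lean on these libraries where they do the work, as an engineer would, in place of code of your own. Each camera call takes 0.05 s, during which the arm holds its last target. There are 200 camera calls.

TASK

The disc on the bench sander needs changing. First press the big mushroom-headed stop button fully in, leaving the small start button beside it alone; then push the sander's counterweighted guard up by its front bar, past its balance point, so that it falls back against its stop and stays raised by itself. Only push with the fingertips or the outside of the fingers - pinch nothing - and leave the glue bottle, bowl and wood blank where they stand.

Things in the scene. Friction and masses are not known exactly. Their poses are not given: they have to be found in the camera images.
- sander: Bench disc sander, fixed: base 270 x 200 mm (x -120 to +150), upright 150 mm disc at x -10 facing -x, its axis 140 mm up; work table before it (x -105 to -20, y +-85, top 120 mm up); motor drum behind. Origin on the bench below the guard's hinge axis, which is parallel to its y; z up. Its -x side (front) faces the robot, turned up to 0.4 rad.
- guard_hinge (a point): Middle of the guard's hinge axis, 140 mm above the bench over the sander's origin; axes as the sander's. The bar runs on a 170 mm circle about this axis, up and to the sander's +x: guard down, it is 139 mm in front (-x) and 98 mm above the axis; raised, 40 mm behind and 165 mm above it. Before and below the bar is free space, but for the work table.
- guard_bar (a point): Middle of the guard's front bar: round bare steel, 18 mm thick, 210 mm long, parallel to the sander's y, joining two flat side arms (y +-99 mm) that lead to the hinge; behind it a clear panel from 100 to 165 mm from the hinge axis. 238 mm above the bench when down. Axes as the sander's with the guard down; they turn with the guard.
- guard (a joint): Guard angle, rad: 0 = down (arms 35 degrees above level), 1.2 = raised on the back stop. Steel counterweights behind the hinge balance it at about 0.63: let go below that it drops back, above it falls to the back stop within about 2 s. 1 to 2 N at the bar move it along its circle; a purely level push at the start may jam by friction.
- stop_top (a point): Centre of the top of the stop button, 83 mm above the bench when out: black mushroom head, 42 mm wide, 28 mm out of a grey switch box (75 x 130 x 55 mm high, fixed to the bench left or right of the sander, turned up to 0.4 rad). Axes as the box's, z up; the button is 32 mm from the box's centre along the box's +y.
- stop (a joint): Travel of the stop button, m: 0 = out, 0.008 = fully in. It is pressed straight down, takes about 4 N all the way, and stays where it is left.
- start_top (a point): Centre of the top of the small start button on the same box, 65 mm above the bench: 20 mm in diameter, standing 10 mm out of the box, 64 mm from the stop button along the box's -y. To be left alone.
- start (a joint): Travel of the start button, m: 0 = out, 0.005 = in; springs back, about 2 N to start it moving.
- glue: Loose white glue bottle, 62 mm in diameter, 150 mm high, standing on the side of the sander where the switch box is not. Origin at the centre of its underside.
- bowl: Loose wooden bowl, 120 mm across the rim, 50 mm high. Origin at the centre of its underside.
- blank: Loose wood blank, 50 x 50 x 45 mm high. Origin at the centre of its underside.
Not all that is in view belongs to the job. Of the things that look like the part that bears stop_top, the largest one is meant.

How it is judged:
By the outcome, as a careful person would: the job done as asked, in the order asked, and still so for the second after the job is handed in, with the robot touching nothing.
It also fails if it takes over 64 s, if anything falls off the work surface, if the arm or the gripper's body presses on something with over 40 N, if the wrist force passes 120 N, or if a joint passes its speed limit or range.

## Working session

There is one attempt and no reset: what is moved stays moved. The work goes in short steps, Python scripts to look and compute and a shell command to move; the robot and the scene stay as the last step left them, time stands still between calls to the robot, and variables do not carry over. Pictures are saved under pics/ and viewed, about 8 in all and at most 12, crops included, and the job is handed in when it is done.

```bash
ls; mkdir -p pics; cat > h.py <<'E'
import numpy as np, cv2, json
from bench import r, viewer, nets
from scipy.spatial.transform import Rotation as R
def grab(n):
    p,d=viewer.grab_frame(n); return p,d
def save(p,name,crop=None,scale=1):
    if crop: p=p[crop[1]:crop[3],crop[0]:crop[2]]
    p=cv2.resize(p,None,fx=scale,fy=scale,interpolation=cv2.INTER_CUBIC)
    cv2.imwrite('pics/'+name,p[...,::-1])
def cloud(n,d,mask):
    c=viewer.calibration(n); v,u=np.nonzero(mask&(d>0))
    pts=cv2.undistortPoints(np.c_[u,v].astype(np.float64)[:,None],np.array(c['mtx']),np.array(c['distortion']))[:,0]
    z=d[v,u]; pc=np.c_[pts[:,0]*z,-pts[:,1]*z,-z,np.ones(len(z))]
    return (np.linalg.inv(c['world_to_cam'])@pc.T).T[:,:3],u,v
def proj(n,P):
    c=viewer.calibration(n); P=np.atleast_2d(P); q=(np.array(c['world_to_cam'])@np.c_[P,np.ones(len(P))].T).T[:,:3]*[1,-1,-1]
    return cv2.projectPoints(q,np.zeros(3),np.zeros(3),np.array(c['mtx']),np.array(c['distortion']))[0][:,0]
E
python3 - <<'E'
from h import *
o=r.get_obs(); print({k:np.round(v,3) for k,v in o.items()})
ims=[]
for n in ['scene','top']:
    p,d=grab(n); save(p,n+'0.png')
    for t in ['sander','guard_bar','stop_top','start_top','glue','bowl','blank']:
        for q in nets.look_for(t,n)[:4]: print(n,t,round(q['score'],2),np.round(q['location'],3),proj(n,q['location']).round())
E
```

```text
pics
{'clock': np.float64(0.0), 'joints': array([-1.393,  0.478,  0.022,  1.556, -0.012,  1.109, -0.083]), 'qvel': array([-0.   , -0.001, -0.002, -0.   , -0.   ,  0.001,  0.003]), 'tau': array([ 1.0000e-03, -5.9646e+01,  1.6080e+00, -2.8119e+01,  1.2000e-02,
        9.0000e-03,  0.0000e+00]), 'tcp_pos': array([0.19 , 0.647, 0.23 ]), 'orientation': array([ 0.223,  1.559, -0.226]), 'contact_force': array([-0.071, -0.373,  0.083]), 'moment': array([0.014, 0.02 , 0.018]), 'grip_width': np.float64(0.085)}
scene sander 0.95 [0.683 0.056 0.147] [[253. 273.]]
scene guard_bar 0.87 [0.538 0.071 0.208] [[297. 217.]]
scene stop_top 0.76 [0.473 0.58  0.054] [[539. 338.]]
scene stop_top 0.6 [0.475 0.352 0.076] [[428. 292.]]
scene start_top 0.68 [0.649 0.352 0.027] [[393. 362.]]
scene start_top 0.45 [0.479 0.529 0.05 ] [[511. 332.]]
scene start_top 0.37 [0.481 0.291 0.063] [[399. 289.]]
scene glue 0.91 [ 0.464 -0.313  0.075] [[189. 210.]]
scene bowl 0.86 [0.651 0.351 0.03 ] [[392. 361.]]
scene blank 0.77 [ 0.696 -0.313  0.039] [[123. 266.]]
top sander 0.89 [0.631 0.027 0.187] [[337. 177.]]
top guard_bar 0.65 [0.525 0.054 0.214] [[327. 211.]]
top stop_top 0.63 [0.466 0.35  0.079] [[230. 236.]]
top stop_top 0.55 [0.47 0.57 0.06] [[161. 234.]]
top stop_top 0.25 [0.629 0.019 0.192] [[340. 178.]]
top glue 0.81 [ 0.448 -0.318  0.099] [[449. 245.]]
top bowl 0.92 [0.68  0.361 0.023] [[232. 172.]]
top blank 0.63 [ 0.684 -0.326  0.045] [[446. 173.]]
```

View pics/scene0.png

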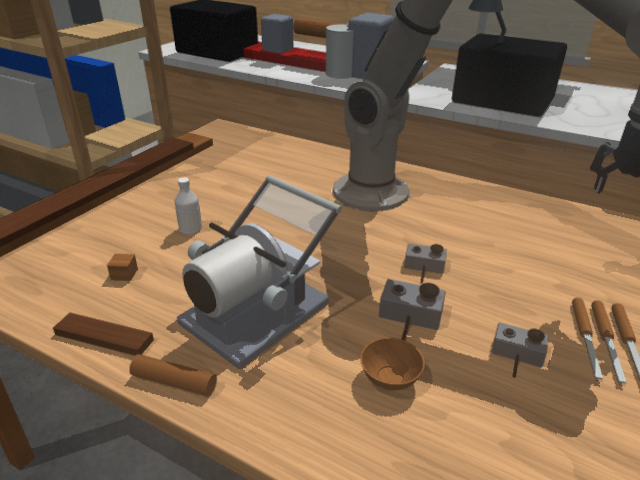

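View pics/top0.png

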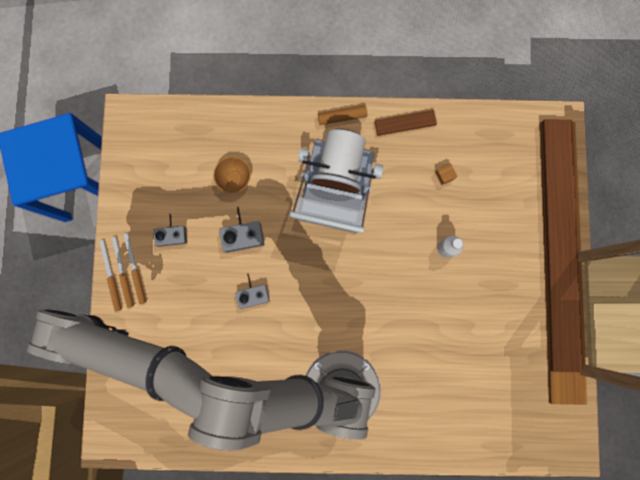

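Three switch boxes are in view: scene (412,303), (427,257) and (521,343). In the top view they sit at (241,236), (252,296) and (170,236). The one at scene (412,303) / top (241,236) is clearly the largest, so it is the one meant. Next I'll measure it and the guard bar, and confirm with an enlarged crop.

```bash
python3 - <<'E'
from h import *
for n in ['scene','top']:
    p,d=grab(n)
    for q in nets.silhouettes('stop_top',n)[:4]:
        P,u,v=cloud(n,d,q['mask'])
        if len(P)<5: continue
        zt=np.percentile(P[:,2],95); T=P[P[:,2]>zt-.006]
        print(n,'stop',round(q['score'],2),len(P),'uv',u.mean().round(),v.mean().round(),'zmax',zt.round(3),'top mid',T.mean(0).round(3),'ext',np.ptp(T,axis=0).round(3),'all',np.ptp(P,axis=0).round(3))
    for q in nets.silhouettes('guard_bar',n)[:1]:
        P,u,v=cloud(n,d,q['mask']); print(n,'bar mask',len(P),u.min(),u.max(),v.min(),v.max(),'z',np.percentile(P[:,2],[1,50,99]).round(3))
        T=P[(P[:,2]>.225)&(P[:,2]<.26)]; print('band',T.min(0).round(3),T.max(0).round(3))
        c=T.mean(0); w=np.linalg.svd(T-c,full_matrices=False)[2][0]; s=(T-c)@w
        print('dir',w.round(3),'mid',(c+w*(s.min()+s.max())/2).round(3),'len',np.ptp(s).round(3))
    # whole scene points: boxes (z .04-.09) near big box
    P,u,v=cloud(n,d,np.ones(d.shape,bool)); 
    B=P[(abs(P[:,2]-.055)<.005)&(abs(P[:,0]-.47)<.09)&(abs(P[:,1]-.325)<.11)]
    rr=cv2.minAreaRect((B[:,:2]*1000).astype(np.float32)); print('box',len(B),rr)
    H=P[(P[:,2]>.225)&(P[:,2]<.26)&(abs(P[:,0]-.52)<.12)&(abs(P[:,1]-.06)<.16)]
    if len(H)>20:
        c=H.mean(0); print('z.225+',len(H),H.min(0).round(3),H.max(0).round(3), cv2.minAreaRect((H[:,:2]*1000).astype(np.float32)))
    save(p,n+'crop.png',(360,230,480,330) if n=='scene' else (200,90,400,320),5 if n=='scene' else 2.6)
E
```

```text
scene stop 0.81 218 uv 429.0 290.0 zmax 0.084 top mid [0.469 0.353 0.082] ext [0.034 0.037 0.007] all [0.04  0.039 0.026]
scene stop 0.76 181 uv 536.0 335.0 zmax 0.064 top mid [0.471 0.572 0.061] ext [0.029 0.028 0.007] all [0.032 0.031 0.023]
scene bar mask 4465 187 341 176 310 z [0.021 0.21  0.249]
band [ 0.47  -0.053  0.225] [0.549 0.158 0.251]
dir [0.193 0.981 0.001] mid [0.504 0.053 0.237] len 0.211
box 1134 ((473.5279846191406, 319.8507995605469), (77.56999206542969, 131.23341369628906), 11.22365951538086)
z.225+ 1318 [ 0.47  -0.053  0.225] [0.549 0.158 0.251] ((508.30206298828125, 51.23868942260742), (212.52426147460938, 44.87214279174805), 79.1517105102539)
top stop 0.44 115 uv 230.0 236.0 zmax 0.09 top mid [0.465 0.349 0.087] ext [0.031 0.03  0.009] all [0.037 0.035 0.021]
top bar mask 2026 290 382 148 232 z [0.    0.217 0.252]
band [ 0.464 -0.05   0.225] [0.549 0.158 0.257]
dir [-0.208 -0.978  0.006] mid [0.499 0.053 0.24 ] len 0.21
box 587 ((470.7664794921875, 319.9081726074219), (75.78951263427734, 130.4751434326172), 11.818327903747559)
z.225+ 772 [ 0.464 -0.05   0.225] [0.622 0.158 0.257] ((552.5836181640625, 42.38072204589844), (210.10264587402344, 140.55551147460938), 78.34442901611328)
```

View pics/topcrop.png

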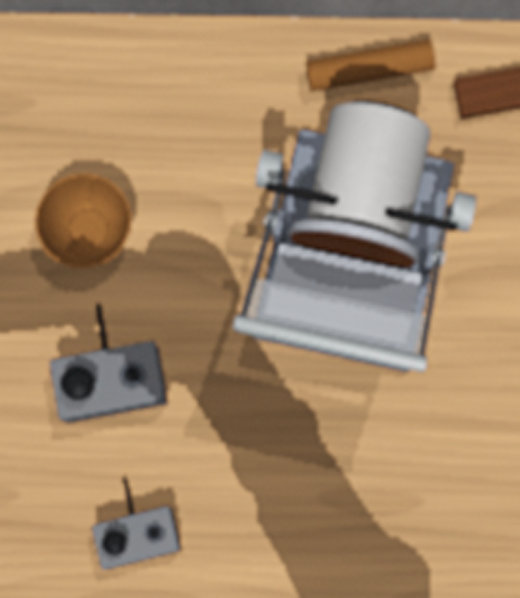

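View pics/scenecrop.png

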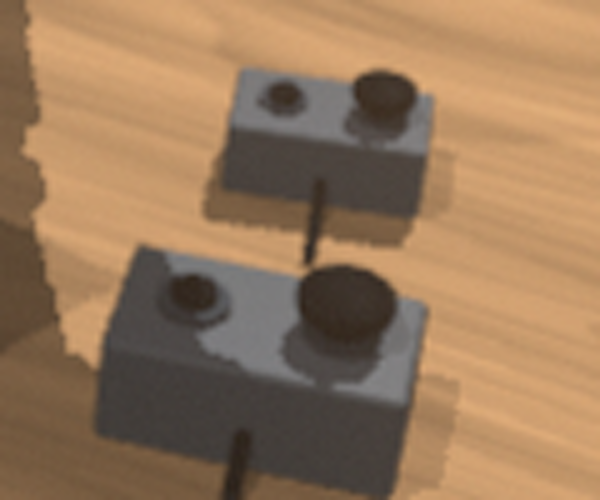

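The enlarged crop confirms it: the large box has its mushroom head at crop (345,300) and its small start button at (193,295). The measured footprint of 77 x 131 mm and top height of about 83 mm both fit, so stop_top is at about (0.467, 0.351). Next I'll work out the shifts in the tool's axes.

```bash
cat >> h.py <<'E'
def state():
    o=r.get_obs(); return o,R.from_rotvec(o['orientation']).as_matrix()
def need(target):
    o,M=state(); print('t',round(float(o['clock']),2),'tcp',o['tcp_pos'].round(4),'F',o['contact_force'].round(2),'q',o['joints'].round(2),'x',M[:,0].round(3),'z',M[:,2].round(3))
    print('tool shift mm',(M.T@(np.array(target)-o['tcp_pos'])*1000).round(1))
E
python3 - <<'E'
from h import *
need([.467,.351,.12]); o,M=state(); print('y',M[:,1].round(3))
for yaw in (-.2,):
  ex=np.array([np.cos(yaw),np.sin(yaw)]); ey=np.array([-ex[1],ex[0]])
  for n in ['scene','top']:
    p,d=grab(n); P,u,v=cloud(n,d,np.ones(d.shape,bool))
    H=P[(P[:,2]>.222)&(P[:,2]<.26)&(abs(P[:,0]-.5)<.06)&(abs(P[:,1]-.055)<.16)]
    a=H[:,:2]@ex; b=H[:,:2]@ey
    for lo in np.arange(-.05,.26,.035):
        m=(b>=lo)&(b<lo+.035)
        if m.sum()>8: print(n,'y\' %.3f'%lo,'front x\'',np.percentile(a[m],[1,5]).round(4),'ztop',np.percentile(H[m,2],98).round(3))
    print('b range',b.min().round(4),b.max().round(4))
# turn about tool x so that tool z is along +-sander x
for s in (1,-1):
    t=s*np.array([ex[0],ex[1],0]); l=M.T@t; print('turn',s,np.arctan2(-l[1],l[2]).round(3))
E
```

```text
t 1.1 tcp [0.1903 0.6476 0.2313] F [0.41 0.32 0.04] q [-1.39  0.48  0.02  1.56 -0.01  1.11 -0.08] x [ 0.  0. -1.] z [ 0.959 -0.282  0.   ]
tool shift mm [ 111.3 -206.6  349.1]
y [0.282 0.959 0.   ]
scene y' 0.020 front x' [0.4714 0.4734] ztop 0.249
scene y' 0.055 front x' [0.4694 0.4726] ztop 0.249
scene y' 0.090 front x' [0.4679 0.4731] ztop 0.249
scene y' 0.125 front x' [0.4692 0.4726] ztop 0.249
scene y' 0.160 front x' [0.4698 0.4731] ztop 0.249
scene y' 0.195 front x' [0.4701 0.4726] ztop 0.248
scene y' 0.230 front x' [0.467  0.4697] ztop 0.249
b range 0.0431 0.2579
top y' 0.020 front x' [0.4629 0.465 ] ztop 0.252
top y' 0.055 front x' [0.4635 0.4644] ztop 0.254
top y' 0.090 front x' [0.4634 0.4644] ztop 0.252
top y' 0.125 front x' [0.4635 0.4649] ztop 0.251
top y' 0.160 front x' [0.4632 0.4648] ztop 0.253
top y' 0.195 front x' [0.4637 0.4645] ztop 0.252
top y' 0.230 front x' [0.4639 0.4649] ztop 0.253
b range 0.0468 0.2561
turn 1 -0.086
turn -1 3.056
```

```bash
python3 -m pendant '[0,0,0,0,-0.086, 0,0,-23.5,33,0, 0,0,-23.5,33,0, 0,0,-23.5,33,0, 0,0,-23.5,33,0, 0,0,-23.5,33,0, 0,0,-23.5,33,0, 0,0,-23.5,33,0, 0,0,-23.5,33,0, 0,0,-23.5,33,0, 0,0,-23.5,33,0, 0,40,0,0,0, 0,40,0,0,0, 0,0,0,0,0, 0,0,0,0,0]' 20; python3 - <<'E'
from h import *
need([.467,.351,.087])
p,d=grab('wrist'); save(p,'wrist1.png')
for q in nets.look_for('stop_top','wrist')[:3]: print(round(q['score'],2),np.round(q['location'],4),proj('wrist',q['location']))
for q in nets.silhouettes('stop_top','wrist')[:1]:
    P,u,v=cloud('wrist',d,q['mask']); T=P[P[:,2]>np.percentile(P[:,2],95)-.006]; print(len(P),T.mean(0),T.min(0),T.max(0),P.min(0),P.max(0))
print('tip px',proj('wrist',r.get_obs()['tcp_pos']),'expect stop px',proj('wrist',[.467,.351,.083]))
E
```

```text
clock: 3.08
tcp_pos: [0.4678, 0.3525, 0.1527]
orientation: [0.158, 1.564, -0.156]
contact_force: [-0.6, 0.9, -0.3]
grip_width: -0.0001
t 3.08 tcp [0.4678 0.3525 0.1527] F [-0.55  0.92 -0.31] q [-0.84  0.42  0.12  1.86 -0.06  0.87  0.67] x [ 0.001  0.001 -1.   ] z [ 0.98  -0.198  0.001]
tool shift mm [65.7 -1.7 -0.5]
0.85 [0.4616 0.3516 0.0795] [[312.97210942 242.48472601]]
4194 [0.46201042 0.35282188 0.08124115] [0.44306385 0.33219673 0.07764205] [0.48366451 0.37253783 0.08505204] [0.44264953 0.32786272 0.05369778] [0.49326101 0.3731321  0.08505204]
tip px [[318.33575331 316.56646269]] expect stop px [[314.02494744 253.95346441]]
```

View pics/wrist1.png

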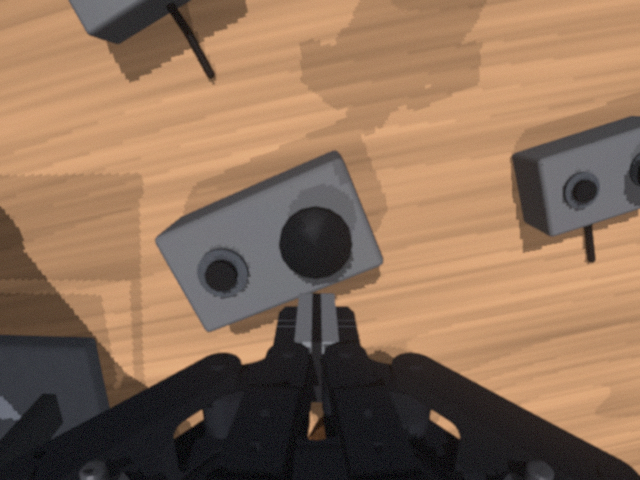

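The wrist view shows the mushroom head at (315,243) and the start button at (221,272). It puts the top at (0.463, 0.352, 0.083), within 5 mm of the fixed cameras, so I'll press at about (0.465, 0.352).

```bash
python3 -m pendant '[0,25,0,-3,0, 0,30,0,0,0, 0,5,0,0,0, 0,5,0,0,0, 0,5,0,0,0, 0,4,0,0,0, 0,0,0,0,0]'; python3 -m pendant '[0,2,0,0,0, 0,2,0,0,0, 0,0,0,0,0]'
```

```text
clock: 4.1
tcp_pos: [0.4647, 0.3529, 0.0777]
orientation: [0.158, 1.564, -0.156]
contact_force: [1.3, 0.4, 1.3]
grip_width: 0.0004
clock: 4.47
tcp_pos: [0.4648, 0.353, 0.075]
orientation: [0.158, 1.564, -0.156]
contact_force: [-2.7, -1.5, 15.7]
grip_width: 0.0005
```

```bash
python3 -m pendant '[0,1,0,0,0, 0,0,0,0,0]'; python3 -m pendant '[0,-30,0,0,0, 0,-50,0,0,0, 0,0,0,0,0]'; python3 - <<'E'
from h import *
p,d=grab('wrist')
for q in nets.silhouettes('stop_top','wrist')[:1]:
    P,u,v=cloud('wrist',d,q['mask']); print('stop ztop',np.percentile(P[:,2],[50,90,95]).round(4))
ex=np.array([np.cos(.2),-np.sin(.2),0]); ey=np.array([np.sin(.2),np.cos(.2),0])
T=.476*ex+.151*ey; print(T)
need(T-ex*.07+[0,0,.215])
E
```

```text
clock: 4.72
tcp_pos: [0.4649, 0.353, 0.0749]
orientation: [0.159, 1.564, -0.156]
contact_force: [-4.7, -3.5, 24.1]
grip_width: -0.0002
clock: 5.1
tcp_pos: [0.4658, 0.3537, 0.1557]
orientation: [0.161, 1.561, -0.153]
contact_force: [0.4, -0.3, -0.1]
grip_width: -0.0001
stop ztop [0.05   0.0525 0.0529]
[0.49651076 0.05342345 0.        ]
t 5.2 tcp [0.4638 0.3521 0.1521] F [-0.58 -0.36 -0.73] q [-0.85  0.41  0.12  1.86 -0.06  0.87  0.67] x [-0. -0. -1.] z [ 0.98  -0.198 -0.   ]
tool shift mm [ -62.9 -286.3   21.4]
```

The press ended on a hard stop: 24 N, with 8 mm of travel. Now I'll go to the front of the guard bar.

```bash
python3 -m pendant '[0,-33,0,0,0, 0,-30,-36,0,0, 0,0,-36,2,0, 0,0,-36,2,0, 0,0,-36,2,0, 0,0,-36,2,0, 0,0,-36,2,0, 0,0,-36,2,0, 0,0,-34,2,0, 0,0,0,0,0]'; python3 - <<'E'
from h import *
need(np.array([0.49651-.07*.98,0.0534+.07*.1987,.215]))
for n in ['wrist','scene']:
    p,d=grab(n)
    if n=='scene': save(p,'s2.png',(150,120,480,340),2.4)
    else: save(p,'w2.png'); P,u,v=cloud(n,d,np.ones(d.shape,bool)); ex=np.array([np.cos(.2),-np.sin(.2)]); ey=np.array([.1987,.98]); b=P[:,:2]@ey; m=(P[:,2]>.226)&(P[:,2]<.26)&(abs(b-.151)<.09)&(P[:,:2]@ex>.44)&(P[:,:2]@ex<.5); print(m.sum(), np.percentile((P[:,:2]@ex)[m],[1,5,50]) if m.sum() else '', P[m,2].max() if m.sum() else '')
    for q in nets.silhouettes('stop_top',n)[:3]:
        P,u,v=cloud(n,d,q['mask']); print(n,'stop',round(q['score'],2),P.mean(0).round(3),'ztop',np.percentile(P[:,2],[50,95]).round(4))
E
```

```text
clock: 6.45
tcp_pos: [0.4194, 0.0666, 0.2138]
orientation: [0.159, 1.568, -0.162]
contact_force: [1.0, 0.4, -0.2]
grip_width: 0.0
t 6.45 tcp [0.4194 0.0666 0.2138] F [ 1.04  0.41 -0.23] q [-0.56  0.07  0.27  2.15 -0.02  0.92  1.09] x [-0.003 -0.002 -1.   ] z [ 0.979 -0.203 -0.003]
tool shift mm [-1.2  2.4  8.2]
0  
scene stop 0.6 [0.47  0.354 0.071] ztop [0.0722 0.0764]
scene stop 0.54 [0.472 0.572 0.058] ztop [0.0596 0.0633]
```

View pics/s2.png

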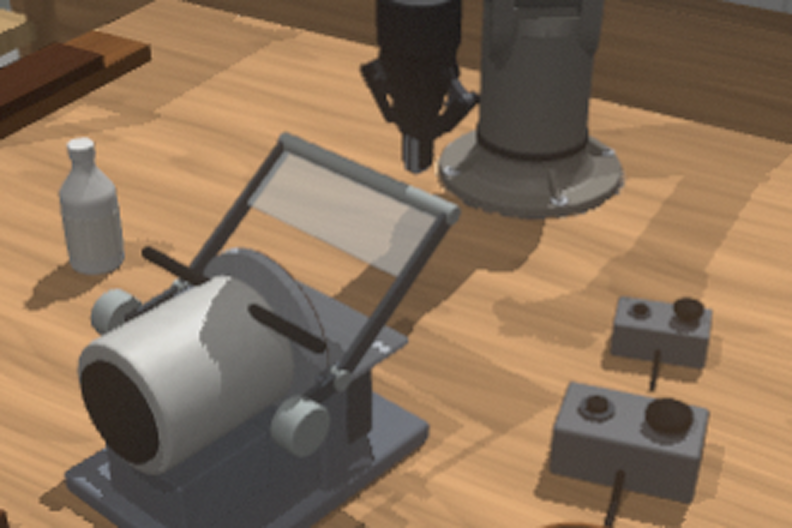

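The picture shows the fingers in front of the bar's middle (tip at crop (415,170)), with the guard down. The stop button now reads 0.076 m, down from 0.084 m, so it is in. Next I'll approach to contact.

```bash
python3 -m pendant '[0,0,2,25,0, 0,0,0,22,0, 0,0,0,4,0, 0,0,0,4,0, 0,0,0,0,0]'
```

```text
clock: 7.28
tcp_pos: [0.4736, 0.0613, 0.2147]
orientation: [0.156, 1.568, -0.156]
contact_force: [-3.4, 2.1, 0.9]
grip_width: -0.0
```

```bash
python3 -m pendant '[0,0,0,3,0, 0,0,0,0,0]'
```

```text
clock: 7.52
tcp_pos: [0.4737, 0.0612, 0.2146]
orientation: [0.156, 1.574, -0.155]
contact_force: [-15.6, 4.3, 10.3]
grip_width: 0.0
```

Contact is at x' ≈ 0.452, and the level push jams as warned (15 N). Now I'll lead the bar up along its circle, going upward first.

```bash
python3 -m pendant '[0,-6,0,2,0, 0,-6,0,4,0, 0,-6,0,5,0, 0,-5,0,5,0, 0,0,0,0,0]'; python3 - <<'E'
from h import *
o,M=state(); print(o['tcp_pos'],o['contact_force'])
p,d=grab('scene'); P,u,v=cloud('scene',d,np.ones(d.shape,bool))
ex=np.array([.98,-.1987]); ey=np.array([.1987,.98]); a=P[:,:2]@ex; b=P[:,:2]@ey
for l,h in((.06,.12),(.19,.25)):
  m=(P[:,2]>.2)&(P[:,2]<.36)&(b>l)&(b<h)&(a>.43)&(a<.72); m[m]&=P[m,2]>P[m,2].max()-.02; i=P[m,2]>P[m,2].max()-.004
  print('bar top z',P[m,2].max().round(3),'x\'',a[m][i].mean().round(3))
E
```

```text
clock: 8.15
tcp_pos: [0.4931, 0.0573, 0.2388]
orientation: [0.157, 1.567, -0.156]
contact_force: [-6.2, 2.6, 3.9]
grip_width: -0.0002
[0.49311092 0.057281   0.23875879] [-6.17075502  2.61323769  3.88426488]
bar top z 0.353 x' 0.483
bar top z 0.358 x' 0.474
```

```bash
python3 -m pendant '[0,-5,0,5.5,0, 0,-5,0,5.5,0, 0,-4.5,0,6,0, 0,-4.5,0,6,0, 0,-4,0,6.5,0, 0,-4,0,6.5,0, 0,-3.5,0,6.5,0, 0,-3.5,0,6.5,0, 0,0,0,0,0]'; python3 - <<'E'
from h import *
p,d=grab('scene'); save(p,'s3.png',(150,120,480,340),2.4)
E
```

```text
clock: 9.32
tcp_pos: [0.5428, 0.0465, 0.2725]
orientation: [0.157, 1.564, -0.157]
contact_force: [-0.2, 0.5, -0.2]
grip_width: -0.0004
```

View pics/s3.png

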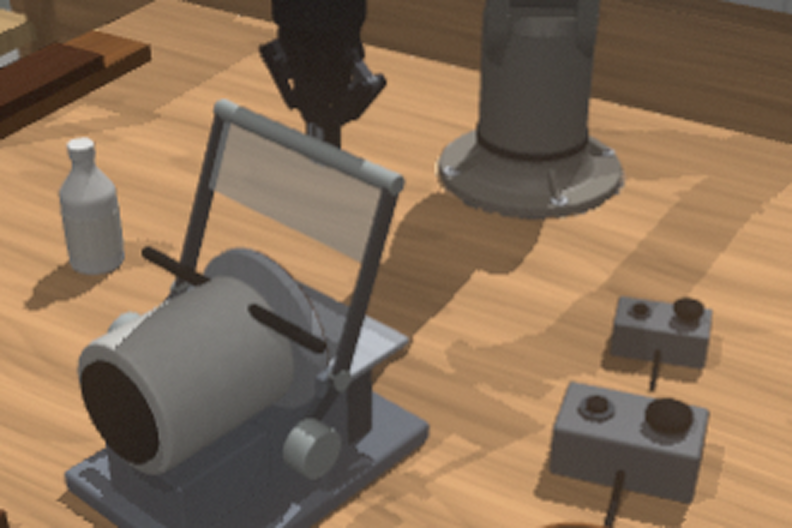

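The guard is rising with the fingers, with the bar now at crop (220,105)-(395,185). Continuing past the balance point.

```bash
python3 -m pendant '[0,-3,0,7,0, 0,-3,0,7,0, 0,-2,0,7,0, 0,-2,0,7,0, 0,-1,0,6,0, 0,0,0,0,0]'; python3 - <<'E'
from h import *
p,d=grab('scene'); save(p,'s4.png',(150,120,480,340),2.4)
E
```

```text
clock: 10.12
tcp_pos: [0.5758, 0.0399, 0.2832]
orientation: [0.157, 1.565, -0.157]
contact_force: [-0.6, -0.2, -0.2]
grip_width: 0.0005
```

View pics/s4.png

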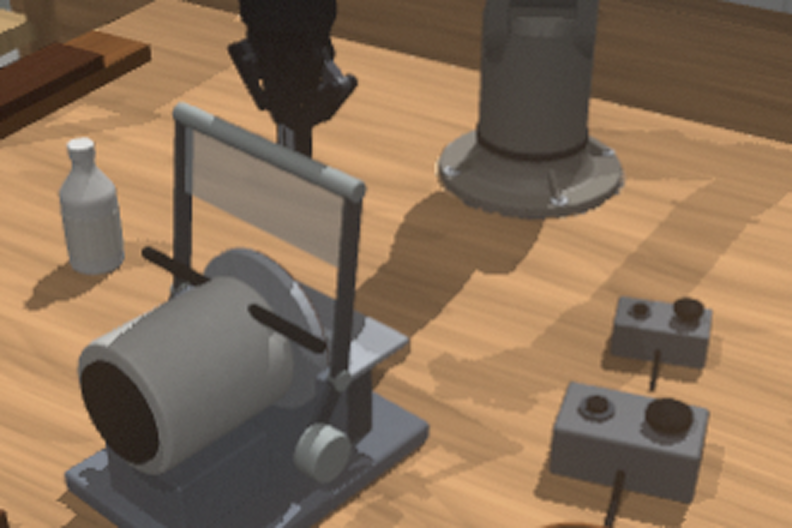

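```bash
python3 -m pendant '[0,-1,0,6,0, 0,0,0,6,0, 0,0,0,0,0, 0,0,0,0,0, 0,0,0,0,0, 0,0,0,0,0, 0,0,0,0,0, 0,0,0,0,0, 0,0,0,0,0, 0,0,0,0,0, 0,0,0,0,0, 0,0,0,0,0, 0,0,0,0,0, 0,0,0,0,0]'; python3 - <<'E'
from h import *
p,d=grab('scene'); save(p,'s5.png',(150,120,480,340),2.4)
E
```

```text
clock: 11.92
tcp_pos: [0.5871, 0.0377, 0.2843]
orientation: [0.157, 1.565, -0.157]
contact_force: [0.5, -0.1, -1.5]
grip_width: -0.0001
```

View pics/s5.png

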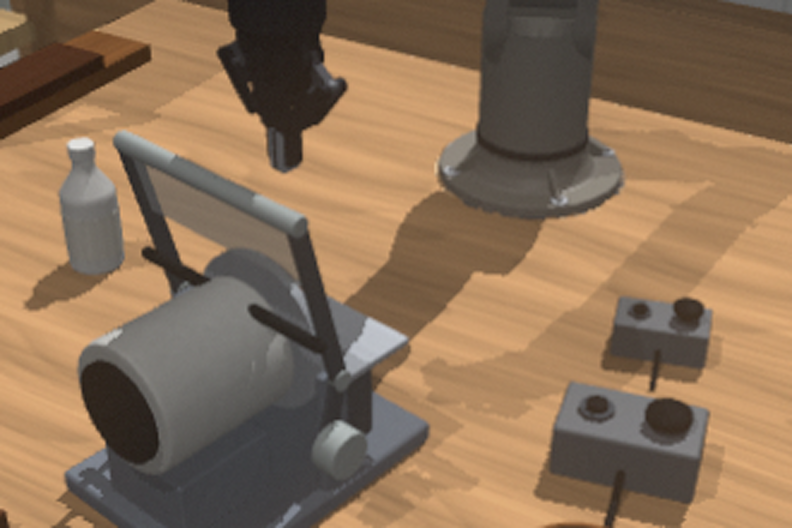

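The guard has fallen back to its stop, with the bar at crop (120,140)-(300,225) and clear of the fingers. I'll withdraw and check everything numerically.

```bash
python3 -m pendant '[0,0,0,-20,0, 0,-5,0,-35,0, 0,-5,0,-35,0, 0,0,0,0,0, 0,0,0,0,0, 0,0,0,0,0]'; python3 - <<'E'
from h import *
ex=np.array([.98,-.1987]); ey=np.array([.1987,.98])
p,d=grab('scene'); save(p,'s6.png')
P,u,v=cloud('scene',d,np.ones(d.shape,bool)); a=P[:,:2]@ex; b=P[:,:2]@ey
m=(P[:,2]>.27)&(a>.56)&(a<.75)&(b>.03)&(b<.28); print('bar top z',P[m,2].max().round(3),'x\' rel hinge',(a[m][P[m,2]>P[m,2].max()-.005].mean()-.472-.139).round(3))
for t in ['glue','bowl','blank']:
    print(t,[np.round(q['location'],3) for q in nets.look_for(t,'scene')[:1]])
for q in nets.silhouettes('stop_top','scene')[:2]:
    Q,_,_=cloud('scene',d,q['mask']); print('stop',Q.mean(0).round(3),np.percentile(Q[:,2],95).round(4))
print(r.get_obs()['contact_force'].round(2))
E
```

```text
clock: 12.72
tcp_pos: [0.4997, 0.0553, 0.2942]
orientation: [0.157, 1.565, -0.158]
contact_force: [0.4, 0.1, 0.9]
grip_width: -0.0001
bar top z 0.317 x' rel hinge 0.043
glue [array([ 0.463, -0.314,  0.073])]
bowl [array([0.648, 0.35 , 0.03 ])]
blank [array([ 0.696, -0.317,  0.039])]
stop [0.471 0.353 0.072] 0.0761
stop [0.473 0.573 0.059] 0.0638
[0.6  0.16 0.11]
```

View pics/s6.png

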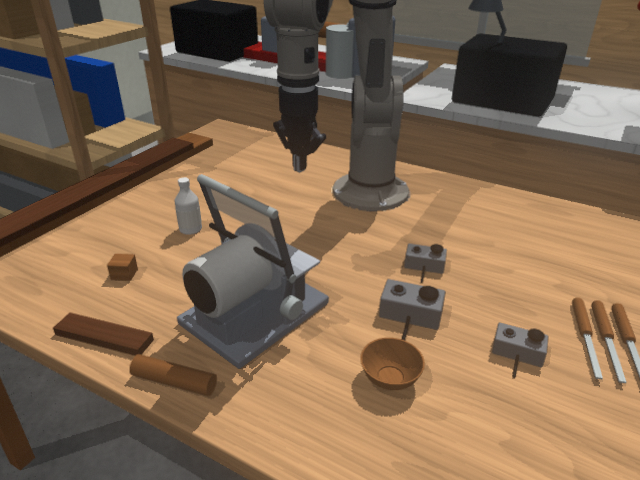

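The guard is up: its bar measures 43 mm behind the hinge with its top at 0.317 m (40 mm and about 0.314 m expected). The stop is in, the loose things haven't moved and the gripper is clear, so I'll hand in.

```bash
python3 -c "
from bench import r
r.hand_in()"
```

```text
the job is handed in; nothing more can be done
```

The job is done and handed in at about 13 s. I pressed the stop button on the largest of the three switch boxes fully in, then raised the guard with the closed fingers until it fell back against its stop.

- **Stop button:** it met a hard stop at 24 N after 8 mm of travel. The scene camera then read its top at 0.076 m, down from 0.084 m.
- **Guard:** a level push jammed at first (about 16 N), so I led the bar up along its circle. With the fingers withdrawn, the bar measured 43 mm behind the hinge, with its top at 0.317 m. The description gives 40 mm and about 0.314 m.
- **Everything else:** the glue bottle, bowl and wood blank read within about 4 mm of where they were at the start. The wrist force was about 0.6 N, so the robot was touching nothing. The start button was never approached, but I did not measure its travel.
- **Checks that disagreed:** one wrist-camera reading of the stop right after pressing gave 0.053 m. I discounted it as probably a bad mask, because two later scene-camera readings agreed on 0.076 m. The top camera read heights 3–6 mm higher and the bar's front about 6 mm nearer than the scene camera did, so I used the contact point for the push.

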